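# Zero the scale and open the safety cap of the descaler

## Task

I am about to weigh out descaler for the kettle: with the bowl already standing on the kitchen scale, press the scale's red power key fully down, let it come up again, then press its green zero key fully down and let it come up, one key at a time never the grey units key. Then open the orange push-and-turn cap of the descaler jug: press it down, twist it anticlockwise while it is down until it comes free, and lift it off, with the jug left standing upright on the worktop. The program finishes while the gripper is still holding the cap, level and still, about a hand's breadth (8 cm) straight above the jug's mouth, so that what clings inside it drops back into the jug; leave the bowl on the scale and do not disturb the honey jar and lemon.

Things in the scene. Friction and masses are not known exactly. Their poses are not given: they have to be found in the camera images.
- kitchen_scale: White kitchen scale, fixed: 210 mm along its x, 150 along its y, body top 20 mm up; steel weighing plate (134 x 138 mm, centre at x +32 mm) with its top at 25.5 mm, carrying the bowl. Origin: centre of its underside, on the worktop. x points away from the robot, from the row of three round keys (at x = -83 mm, along y) over a dark display to the plate; 0 to 0.5 rad of yaw.
- power_key_top (a point): Centre of the top of the red power key (white ring-and-bar mark), 23 mm across, at y = +45 mm on the scale, 26.5 mm above the worktop when up (6.5 mm above the scale's body). It moves with the key.
- power_key (a joint): Travel of the red power key, m: 0 up, 0.004 fully down (counts as pressed from 0.003). Spring: about 1.5 N to start, 5 N at the bottom; comes up by itself.
- units_key_top (a point): Centre of the top of the grey units key (two white strokes), same size, in the middle of the row (y = 0). Not to be pressed.
- units_key (a joint): Travel of the grey units key, m: 0 up, 0.004 fully down. Must stay up.
- zero_key_top (a point): Centre of the top of the green zero key (white arrow against a bar), same size, at y = -45 mm on the scale, 26.5 mm above the worktop when up. It moves with the key.
- zero_key (a joint): Travel of the green zero key, m: 0 up, 0.004 fully down (counts as pressed from 0.003). Same spring as the red key.
- descaler_jug: White square canister with blue label, 96 x 96 mm, loose but heavy (about 1.9 kg; it stands by its own weight). Origin: centre of its underside. Body up to 115 mm, round shoulder up to 130 mm, then the neck, 41 mm across, 50 mm over its three ledges. Each ledge has a 4.5 mm tooth hanging on its anticlockwise side and a deep stop on the other; the cap's lugs are locked up between them.
- jug_mouth (a point): Centre of the jug's mouth, on its axis, 149 mm above its underside.
- safety_cap: Orange round push-and-turn cap, 38 mm tall, loose, 50 g. Origin: centre of its underside, z up. Locked, its origin is 142 mm above the jug's underside and its x lies along the jug's x (white mark on top over blue mark on the shoulder). It turns only while pressed 4.5 mm down or more: anticlockwise from above (positive yaw). From 35 to 85 degrees of turn it lifts off freely; aim at 60.
- cap_grip (a point): Middle of the cap's grip band, on its axis, 28 mm above the cap's origin: ribbed, 62 mm across, from 18 to 38 mm above the origin, to be gripped from above. Below it the skirt is 59 mm across; 12 mm of free height lie between the locked cap's underside and the jug's shoulder.
- cap_liner (a joint): Compression of the sprung liner inside the cap, m: about 0 with the cap at rest on the jug, 0.008 with the cap pressed fully down. Pushes the cap up with 3 N at 0, 9 N at 0.0045 (where the lugs clear the teeth), 11 N at 0.0065 (a safe depth for turning) and 13 N at 0.008.
- mixing_bowl: White bowl, 115 mm across, 56 mm tall, standing on the weighing plate (rim 82 mm above the worktop). Origin: centre of its underside. Stays on the scale.
- honey_jar: Honey jar with grey lid, 71 mm across, 110 mm tall, standing behind the work. Origin: centre of its underside. Bystander.
- lemon: Lemon, 78 mm long, 56 mm tall, lying at the right of the work. Origin: its underside as it lies. Bystander.
Things that resemble listed ones, but are neither listed nor needed, are in the scene too. There is more than one size of the safety_cap; the one meant has the size given above.

How it is judged:
By the outcome, as a careful person would: the job done as asked, in the order asked, and still so for the second after the job is handed in, while the arm keeps its last pose, push and grip.
It also fails if it takes over 53 s, if anything falls off the work surface, if the arm or the gripper's body presses on something with over 40 N, if the wrist force passes 120 N, or if a joint passes its speed limit or range.

## Robot

A 6-joint arm with a two-finger parallel gripper is mounted at the origin on a cart in front of the work surface, level with it; the furniture and walls round the work are solid. World frame = base frame: x ahead of the robot, y to its left, z up, the work surface at z = 0. Lengths are in m, angles in rad, forces in N, time in s.
With the tool pointing down it reaches from about 0.3 to 0.95 m from the base axis. Payload 3.1 kg.
Tool frame: the origin (TCP) lies midway between the tips of the shut fingers; the grasp point (between the pads) lies 19 mm behind it; z points along the fingers, x is the direction in which the jaws open and shut, and the axes are right-handed (so a half turn about z gives the same grasp; the last joint's range is limited). The gripper opens to 85 mm and grips with 20 to 120 N. Pads are 22 mm wide; open, the fingers measure 114 mm over their backs; the gripper's body (76 mm by 85 mm) begins 54 mm behind the grasp point. The pads swing forward as they close: fully open they stand 13 mm farther back than shut.
Start: joints at [1.09, 0.308, 1.634, -0, 1.2, -0.07], TCP at [0.25, 0.573, 0.231] pointing down, gripper open.
Joint ranges: [-3.06, 3.06], [-0.79, 1.96], [0.05, 2.63], [-1.19, 4.34], [0.05, 2.64], [-2.94, 2.94]. Speed limits (rad/s): [2.79, 2.79, 3.14, 3.14, 3.14, 3.14].

## Interface

Orientations are given as a unit quaternion [w, x, y, z].
In Python, from plant import manip, gripper_to, solve_ik, read_camera, job, readout gives the robot as it stands. The module is installed in compiled form; this text tells all that it offers. Calls block until the motion is done:
- manip.movep(position, orientation): joint-space move of the TCP to a pose.
- manip.move_l(position, velocity=0.15, ori=None): straight line of the TCP; ori=None keeps the orientation; velocity is the mean speed in m/s.
- manip.move_joints(angles): joint-space move.
- gripper_to(opening): finger opening in m; the grip force is fixed at half the most; returns when the fingers have stopped.
- manip.dwell(seconds).
- solve_ik(position, orientation): joint angles nearest the present ones, or None.
- read_camera(name): name is "side" or "top"; returns a dict with "frame" (400x640x3 uint8, red, green, blue), "depth" (400x640 float32, m along the optical axis (not along the pixel's ray), 0 where there is no reading), "mtx" (3x3 intrinsics, pixels), "world_to_cam" (4x4, takes a point from world to camera coordinates). Camera axes: x right, y down, z forward; pixel columns grow to the right and rows downward; lengths in m; the calibration is good to about 2 mm. A picture is of the moment at which its call begins.
A pose or a line that the arm cannot do raises manip.IKError and nothing moves.
- job.close_job(): hands the job in, once; it reports no verdict.
Readings, each from a call of its own:
- readout.read_time_s(): time.
- readout.read_qpos(): joint angles.
- readout.read_dq(): joint speeds.
- readout.read_tau(): joint torques, N m.
- readout.read_tcp_pos(): TCP position.
- readout.read_ee_rot(): TCP orientation.
- readout.read_contact_force(): force on the tool from outside, world axes, zero at the start.
- readout.read_moment(): the same for the moment, N m.
- readout.read_grip_width(): finger opening in m.
Only numpy, scipy, OpenCV 4.12 (cv2) and the standard library are available. Lean on these libraries where they do the work, as an engineer would, in place of code of your own. Each camera call takes 0.05 s, during which the arm holds its last target. There are 200 camera calls.

## Working session

There is one attempt and no reset: what is moved stays moved. The work goes in short steps, each a Python script; the robot and the scene stay as the last script left them, time stands still between calls to the robot, and variables do not carry over. Pictures are saved under pics/ and viewed, about 8 in all and at most 12, crops included, and the job is handed in when it is done.

```bash
mkdir -p pics; python3 - <<'E'
from plant import read_camera, readout
import cv2, numpy as np
for n in ("side","top"):
    c=read_camera(n); cv2.imwrite(f"pics/{n}0.png",c["frame"][:,:,::-1]); np.savez(f"{n}0.npz",**c)
    T=np.linalg.inv(c["world_to_cam"]); print(n,T.round(3).tolist(),c["mtx"].tolist())
print(readout.read_time_s(),readout.read_tcp_pos(),readout.read_ee_rot(),readout.read_contact_force())
E
```

```text
side [[-0.997, -0.023, 0.08, 0.501], [-0.082, 0.447, -0.891, 1.017], [-0.015, -0.894, -0.448, 0.628], [0.0, 0.0, 0.0, 1.0]] [[501.84004134470047, 0.0, 314.5889672732243], [0.0, 501.84004134470047, 195.08945243701226], [0.0, 0.0, 1.0]]
top [[-0.027, -0.977, 0.212, 0.345], [-1.0, 0.027, -0.005, 0.042], [-0.001, -0.212, -0.977, 1.259], [0.0, 0.0, 0.0, 1.0]] [[454.46368568524105, 0.0, 325.1820855014647], [0.0, 454.46368568524105, 199.14216208815154], [0.0, 0.0, 1.0]]
0.1 [0.24927165 0.57233081 0.23015201] [ 5.10716399e-04  8.36458533e-01  5.48029230e-01 -9.08149924e-04] [-0.71220559  0.73381826  0.37976566]
```

View pics/top0.png

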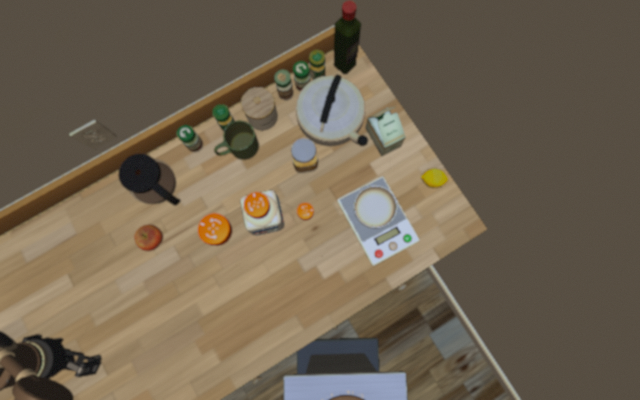

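View pics/side0.png

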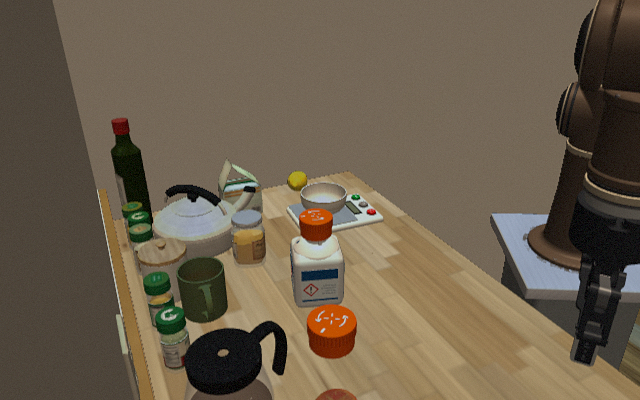

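The top view shows the jug's cap at (257,204). Things that could be mistaken for it are the large orange lid at (214,229), the small orange cap at (305,211) and the red-brown lid at (148,237). The keys are red (379,253), grey (393,246) and green (407,238). The side view puts the jug cap at (316,224), on top of the white canister with the blue label. That's the one I want.

```bash
cat > h.py <<'E'
import numpy as np, cv2
def ray(c,uv,z):
    T=np.linalg.inv(c["world_to_cam"]); K=c["mtx"]
    d=T[:3,:3]@np.linalg.inv(K)@np.array([uv[0],uv[1],1.]); o=T[:3,3]
    return o+d*(z-o[2])/d[2]
def cloud(c):
    v,u=np.mgrid[:400,:640]; z=c["depth"]; K=c["mtx"]
    P=np.stack([(u-K[0,2])/K[0,0]*z,(v-K[1,2])/K[1,1]*z,z],-1)
    T=np.linalg.inv(c["world_to_cam"]); W=P@T[:3,:3].T+T[:3,3]; W[z==0]=np.nan
    return W
def blobs(m,amin=15):
    n,l,s,ce=cv2.connectedComponentsWithStats(m.astype(np.uint8))
    return [(ce[i],s[i],l==i) for i in range(1,n) if s[i][4]>=amin]
E
python3 - <<'E'
from h import *
for n in ("top","side"):
    c=dict(np.load(n+"0.npz")); W=cloud(c); hsv=cv2.cvtColor(c["frame"],cv2.COLOR_RGB2HSV); H,S,V=[hsv[...,i].astype(int) for i in range(3)]
    for nm,m in (("orange",((H<14)|(H>172))&(S>180)&(V>110)),("green",(H>50)&(H<85)&(S>120)&(V>60)),("yellow",(H>22)&(H<32)&(S>170)&(V>120))):
        for ce,s,l in blobs(m,20):
            P=W[l]; print(n,nm,ce.round(1),s.tolist(),"med",np.nanmedian(P,0).round(3),"min",np.nanpercentile(P,3,axis=0).round(3),"max",np.nanpercentile(P,97,axis=0).round(3),"ray.0265",ray(c,ce,.0265)[:2].round(4))
    # cap top / jug from heights within region
    for nm,z0,z1 in (("captop",.172,.19),("shoulder",.105,.135),("bowl",.06,.09),("honey",.1,.12)):
        m=(W[...,2]>z0)&(W[...,2]<z1)
        for ce,s,l in blobs(m,40):
            P=W[l]; print(n,nm,ce.round(1),s[4],np.median(P,0).round(3),P.min(0).round(3),P.max(0).round(3))
    f=c["frame"][:,:,::-1]
    crop=f[175:275,200:440] if n=="top" else f[160:320,250:400]
    k=3.3 if n=="top" else 3
    cv2.imwrite(f"pics/{n}crop.png",cv2.resize(crop,None,fx=k,fy=k,interpolation=cv2.INTER_CUBIC))
E
```

```text
top orange [154.1 240.4] [143, 229, 17, 21, 106] med [0.506 0.492 0.049] min [0.487 0.484 0.04 ] max [0.535 0.518 0.056] ray.0265 [0.5104 0.5038]
top green [301.4  72.2] [293, 67, 16, 9, 52] med [0.955 0.087 0.106] min [0.947 0.076 0.101] max [0.97  0.113 0.109] ray.0265 [0.9981 0.0951]
top green [220.4 111.9] [213, 105, 15, 15, 139] med [0.846 0.314 0.105] min [0.825 0.296 0.101] max [0.862 0.33  0.11 ] ray.0265 [0.8792 0.3315]
top green [187.9 136.2] [181, 130, 13, 11, 57] med [0.777 0.398 0.105] min [0.767 0.387 0.101] max [0.792 0.413 0.111] ray.0265 [0.8076 0.423 ]
top green [407.5 237.6] [405, 235, 6, 6, 24] med [ 0.5   -0.187  0.027] min [ 0.493 -0.193  0.021] max [ 0.507 -0.179  0.029] ray.0265 [ 0.4993 -0.1859]
top yellow [434.4 177.8] [422, 169, 26, 18, 342] med [ 0.66  -0.266  0.048] min [ 0.64  -0.298  0.034] max [ 0.681 -0.24   0.057] ray.0265 [ 0.6655 -0.2723]
top captop [169.4  96. ] 1495 [0.858 0.429 0.181] [ 0.625 -0.043  0.172] [1.13  0.833 0.19 ]
top captop [503.9 203.1] 1560 [ 0.552 -0.4    0.181] [ 0.114 -0.652  0.172] [ 1.123 -0.069  0.19 ]
top captop [346.7  38
[... 10827 characters left out ...]
 [136.6 219. ] 587 [0.964 0.105 0.104] [0.922 0.029 0.1  ] [1.024 0.173 0.108]
side honey [246.2 218.8] 460 [0.73  0.102 0.108] [0.699 0.06  0.1  ] [0.762 0.129 0.112]
side honey [315.6 256.1] 854 [0.571 0.245 0.111] [0.52  0.159 0.1  ] [0.626 0.262 0.12 ]
side honey [161.  249.9] 774 [0.871 0.224 0.102] [0.829 0.175 0.1  ] [0.918 0.262 0.119]
side honey [155.6 279.8] 349 [0.846 0.322 0.105] [0.825 0.295 0.1  ] [0.869 0.342 0.107]
side honey [169.3 316.4] 473 [0.789 0.415 0.105] [0.768 0.388 0.1  ] [0.813 0.435 0.108]
side honey [280.2 335. ] 82 [0.606 0.449 0.108] [0.6   0.442 0.1  ] [0.619 0.456 0.119]
side honey [227.4 389.1] 830 [0.655 0.56  0.108] [0.622 0.501 0.1  ] [0.721 0.57  0.12 ]
```

View pics/topcrop.png

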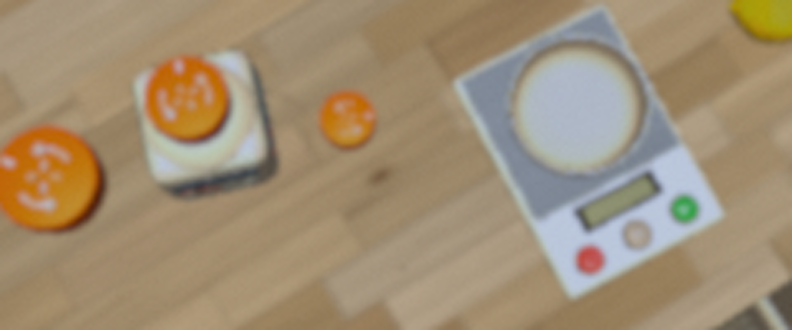

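The crop confirms the choice: the orange cap at crop (187,97) sits on the white canister. The lid to its left is larger and lies on the worktop, and the one to its right is smaller. On the scale, the red key is at crop (590,260), grey at (637,234) and green at (685,209). The two cameras differ by about 6 mm in y, so I'll check them against the known TCP while I hover over the red key.

```bash
cat >> h.py <<'E'
from scipy.spatial.transform import Rotation as R
def down(a):
    q=(R.from_euler('z',a)*R.from_euler('x',np.pi)).as_quat(); return [q[3],q[0],q[1],q[2]]
E
python3 - <<'E'
from h import *
from plant import *
for n in ("top","side"):
    c=dict(np.load(n+"0.npz")); hsv=cv2.cvtColor(c["frame"],cv2.COLOR_RGB2HSV); H,S,V=[hsv[...,i].astype(int) for i in range(3)]
    win=np.zeros(H.shape,bool)
    if n=="top": win[230:265,365:420]=1
    else: win[188:220,345:385]=1
    for nm,m in (("red",((H<8)|(H>170))&(S>120)),("green",(H>50)&(H<85)&(S>90))):
        for ce,s,l in blobs(m&win,10): print(n,nm,ce.round(1),s.tolist(),ray(c,ce,.0255).round(4))
gripper_to(0.0)
manip.movep([.42,.02,.25],down(.2)); 
manip.movep([.457,-.104,.09],down(.48))
p=np.array(readout.read_tcp_pos()); print(p,readout.read_qpos(),readout.read_time_s(),readout.read_grip_width())
for n in ("top","side"):
    c=read_camera(n); np.savez(f"{n}1.npz",**c); W=cloud(c)
    uv=c["mtx"]@(c["world_to_cam"]@np.r_[p,1])[:3]; print(n,"tcp px",(uv[:2]/uv[2]).round(1))
    m=(np.abs(W[...,:2]-p[:2]).max(-1)<.035)&(W[...,2]>p[2]-.01)&(W[...,2]<p[2]+.03)
    if m.sum(): print(W[m].min(0).round(3),W[m].max(0).round(3),m.sum())
    if n=="side": cv2.imwrite("pics/side1.png",cv2.resize(c["frame"][100:240,290:450,::-1],None,fx=4,fy=4,interpolation=cv2.INTER_CUBIC))
E
```

```text
top red [378.4 253.3] [376, 251, 6, 6, 32] [ 0.4588 -0.1046  0.0255]
top green [407.1 237.9] [404, 235, 7, 7, 41] [ 0.4988 -0.1852  0.0255]
side red [370.9 211.6] [367, 209, 9, 6, 42] [ 0.4597 -0.0969  0.0255]
side green [355.4 196.8] [352, 195, 8, 5, 32] [ 0.4991 -0.1771  0.0255]
[ 0.45766682 -0.10357984  0.09045465] [-3.15652668e-01  2.06934649e-01  2.09355221e+00  4.83640892e-04
  8.40553427e-01 -7.95847561e-01] 3.7833 0.00030412941869944484
top tcp px [380.9 251.4]
side tcp px [372.6 187.1]
[ 0.443 -0.104  0.09 ] [ 0.472 -0.087  0.12 ] 118
```

View pics/side1.png

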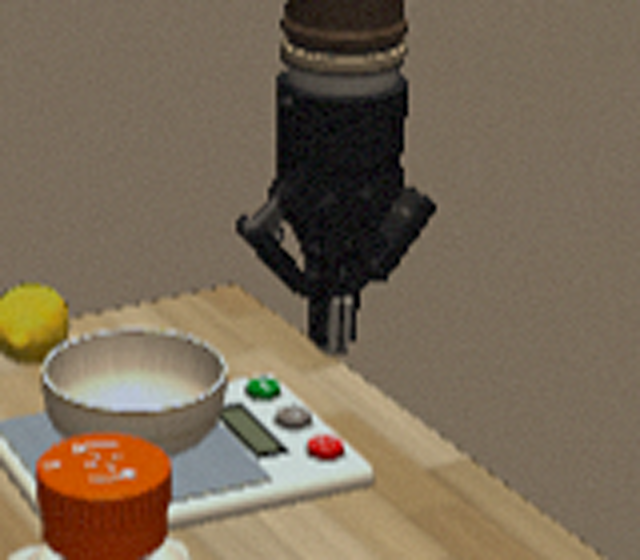

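The tip appears at full-frame pixel (373,188), against a predicted (372.6,187). One side-view row is worth about 5 mm in y, so I'm weighting the top view more heavily. Next I press the keys, with a force guard.

```bash
python3 - <<'E'
from h import *
from plant import *
q=down(.46)
for nm,x,y in (("red",.459,-.102),("green",.4988,-.1825)):
    manip.movep([x,y,.06],q); manip.move_l([x,y,.030],.1); f0=readout.read_contact_force()[2]
    for z in np.arange(.027,.0185,-.001):
        manip.move_l([x,y,z],.03); f=readout.read_contact_force()-0; p=readout.read_tcp_pos()
        print(nm,round(z,4),p.round(4),(f[2]-f0).round(2))
        if f[2]-f0>10: break
    manip.dwell(.2); print(readout.read_tcp_pos()[2],readout.read_contact_force()-0)
    manip.move_l([x,y,.06],.12)
    print(readout.read_contact_force(),readout.read_time_s())
E
```

```text
red 0.027 [ 0.4594 -0.1021  0.0274] 0.62
red 0.026 [ 0.4595 -0.1022  0.0264] 2.29
red 0.025 [ 0.4595 -0.1022  0.0253] 3.07
red 0.024 [ 0.4595 -0.1022  0.0242] 3.65
red 0.023 [ 0.4595 -0.1022  0.0232] 4.93
red 0.022 [ 0.4595 -0.1022  0.0225] 7.76
red 0.021 [ 0.4596 -0.1022  0.0224] 15.66
0.02236750660653634 [-1.75387835  0.16612792 16.04990968]
[-0.33405785  0.50670728 -0.1813929 ] 7.0083
green 0.027 [ 0.499  -0.1825  0.0273] 0.42
green 0.026 [ 0.4993 -0.1827  0.0265] 1.91
green 0.025 [ 0.4993 -0.1827  0.0253] 2.07
green 0.024 [ 0.4993 -0.1827  0.0243] 3.39
green 0.023 [ 0.4993 -0.1827  0.0233] 2.8
green 0.022 [ 0.4993 -0.1827  0.0225] 6.87
green 0.021 [ 0.4993 -0.1827  0.0224] 13.03
0.0224290443337389 [-0.2550183   0.9949978  12.51799697]
[-0.02819243  0.74950215 -0.4056199 ] 10.3333
```

Both keys bottomed at 22.4 mm with the expected spring curve. Now the cap: the y estimate is the weaker one, so I'll point the jaws along y and close in small steps while watching the side force.

```bash
python3 - <<'E'
from h import *
from plant import *
q=down(-np.pi/2); x,y=.572,.206
manip.move_l([.499,-.1825,.2],.25)
manip.movep([x,y-.02,.29],q); gripper_to(.085); manip.move_l([x,y,.225],.15)
c=read_camera("side"); cv2.imwrite("pics/side2.png",cv2.resize(c["frame"][130:310,240:400,::-1],None,fx=3,fy=3,interpolation=cv2.INTER_CUBIC))
manip.dwell(.2); f0=readout.read_contact_force()-0
for z in (.19,.146):
    manip.move_l([x,y,z],.08); print(z,(readout.read_contact_force()-f0).round(2))
    if np.linalg.norm(readout.read_contact_force()-f0)>5: break
else:
  for w in (.074,.070,.067):
    gripper_to(w); manip.dwell(.1); f=readout.read_contact_force()-f0; print(w,readout.read_grip_width(),f.round(2),readout.read_tcp_pos().round(4),readout.read_time_s())
    if np.abs(f[:2]).max()>2: break
c=read_camera("side"); np.savez("side3.npz",**c); cv2.imwrite("pics/side3.png",cv2.resize(c["frame"][130:310,240:400,::-1],None,fx=3,fy=3,interpolation=cv2.INTER_CUBIC))
E
```

```text
0.19 [ 0.76 -0.06 -0.9 ]
0.146 [ 1.59  0.92 -0.91]
0.074 0.07420729514966345 [0.82 0.61 0.11] [0.5722 0.2061 0.1465] 16.6333
0.07 0.07019664911844756 [ 0.91  1.23 -0.17] [0.572 0.206 0.146] 16.95
0.067 0.06707179462607307 [-0.11  1.37 -1.09] [0.572 0.206 0.146] 17.2667
```

View pics/side3.png

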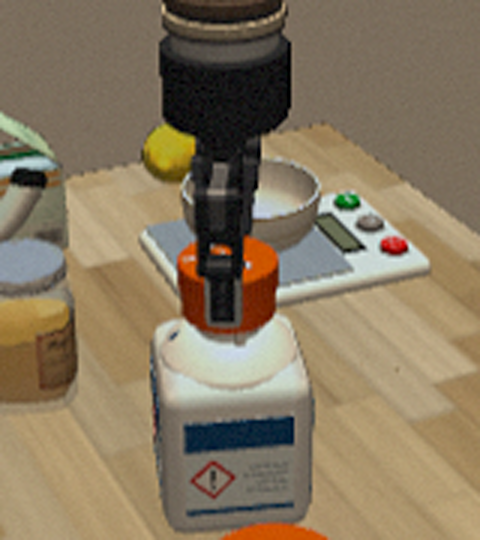

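The picture shows the near finger centred at about crop (224,290), with the cap spanning 178–278. That puts the cap about 1 mm toward −x. There's no contact yet at 67 mm. I'll shift 1 mm and close further, watching the side force.

```bash
python3 - <<'E'
from h import *
from plant import *
x,y=.571,.206
f0=np.array([.0,1.2,-.6])+0
manip.move_l([x,y,.146],.05); manip.dwell(.1)
f0=readout.read_contact_force()-0; print(f0.round(2))
for w in (.0655,.0645,.0638,.0632,.0626):
    gripper_to(w); manip.dwell(.1)
    f=np.mean([readout.read_contact_force()-f0 for _ in range(3)],0); print(w,round(readout.read_grip_width(),4),f.round(2),readout.read_moment().round(2),readout.read_tcp_pos().round(4),readout.read_time_s())
    if abs(f[1])>2: break
E
```

```text
[-0.56  0.23 -0.17]
0.0655 0.0655 [-0.06 -0.35  1.38] [ 0.03 -0.03 -0.02] [0.571 0.206 0.146] 17.9833
0.0645 0.0644 [ 0.72 -0.3  -0.13] [ 0.09 -0.01 -0.01] [0.571 0.206 0.146] 18.3
0.0638 0.0639 [ 0.35 -0.14  0.76] [-0.01  0.   -0.02] [0.571 0.206 0.146] 18.6167
0.0632 0.0634 [ 0.91  0.69 -0.35] [0.07 0.05 0.03] [0.571  0.2061 0.1461] 18.9333
0.0626 0.0627 [0.34 0.84 0.3 ] [0.2  0.04 0.04] [0.5711 0.2062 0.1461] 19.25
```

Centred to within 1 mm. Now I grip, press 6.5 mm and check the force, then twist.

```bash
python3 - <<'E'
from h import *
from plant import *
x,y=.571,.206
def st(t): print(t,round(readout.read_grip_width(),4),readout.read_contact_force().round(2),readout.read_moment().round(2),readout.read_tcp_pos().round(4),round(readout.read_time_s(),2))
gripper_to(.05); manip.dwell(.1); st("grip")
for dz in (.003,.005,.007):
    manip.move_l([x,y,.146-dz],.03); manip.dwell(.1); st(dz)
E
```

```text
grip 0.061 [-0.59  2.11  2.84] [0.25 0.14 0.  ] [0.5711 0.2062 0.1464] 19.57
0.003 0.0605 [-0.84  1.    6.23] [0.21 0.26 0.04] [0.5715 0.2062 0.1438] 19.92
0.005 0.0606 [-3.08  0.48  7.99] [0.15 0.41 0.01] [0.5715 0.2062 0.1422] 20.27
0.007 0.0608 [-3.92  1.02 10.22] [ 0.11  0.53 -0.02] [0.5715 0.2062 0.1407] 20.62
```

```bash
python3 - <<'E'
from h import *
from plant import *
x,y=.571,.206
def st(t): print(t,round(readout.read_grip_width(),4),readout.read_contact_force().round(2),readout.read_moment().round(2),readout.read_tcp_pos().round(4),round(readout.read_time_s(),2))
manip.move_l([x,y,.1379],.03); st("press")
for d in (15,30,45,60):
    manip.movep([x,y,.1379],down(-np.pi/2+np.radians(d))); st(d)
manip.dwell(.2); r=readout.read_ee_rot(); print(np.degrees(2*np.arctan2(r[2],r[1])))
c=read_camera("side"); cv2.imwrite("pics/side4.png",cv2.resize(c["frame"][130:310,240:400,::-1],None,fx=3,fy=3,interpolation=cv2.INTER_CUBIC))
E
```

```text
press 0.0608 [-3.61  1.   11.09] [0.06 0.65 0.  ] [0.5715 0.2061 0.1398] 20.87
15 0.0608 [-1.72 -0.39 10.04] [0.03 0.3  0.05] [0.5727 0.2061 0.1402] 21.23
30 0.0603 [-1.93  0.33  9.36] [0.16 0.21 0.15] [0.5731 0.2063 0.1404] 21.58
45 0.0606 [-0.49  0.49 10.15] [0.18 0.28 0.11] [0.5732 0.2063 0.1404] 21.94
60 0.0605 [-1.18 -0.58 10.25] [0.11 0.24 0.06] [0.5733 0.2062 0.1404] 22.3
-29.977028410703458
```

View pics/side4.png

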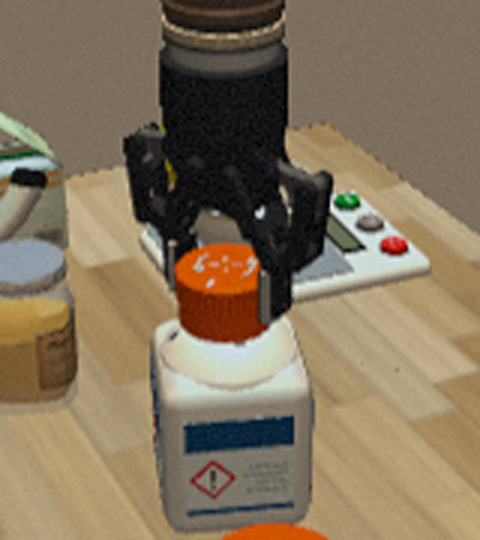

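The cap's white mark has moved anticlockwise from crop (190,258) to (210,282). The jug's label and its blue shoulder mark at (172,337) haven't moved. Now I lift gently with a force check.

```bash
python3 - <<'E'
from h import *
from plant import *
x,y=.571,.206; p=readout.read_tcp_pos()
def st(t): print(t,round(readout.read_grip_width(),4),readout.read_contact_force().round(2),readout.read_moment().round(2),readout.read_tcp_pos().round(4),round(readout.read_time_s(),2))
ok=True
for z in (.142,.146,.150,.155,.162):
    manip.move_l([p[0],y,z],.05); st(z)
    if readout.read_contact_force()[2]<-6: ok=False;break
if ok:
    manip.move_l([p[0],y,.234],.1); manip.dwell(.4); st("top")
for n in ("side","top"):
    c=read_camera(n); np.savez(n+"5.npz",**c)
    if n=="side": cv2.imwrite("pics/side5.png",cv2.resize(c["frame"][100:310,240:400,::-1],None,fx=2.8,fy=2.8,interpolation=cv2.INTER_CUBIC))
E
```

```text
0.142 0.0606 [-2.42  0.92  8.64] [ 0.15  0.52 -0.  ] [0.5735 0.206  0.1432] 22.8
0.146 0.0604 [-0.57  1.04  4.36] [ 0.08  0.18 -0.05] [0.5735 0.2059 0.1461] 23.05
0.15 0.0607 [-0.37  0.32 -0.64] [-0.02 -0.01 -0.  ] [0.573  0.2056 0.1493] 23.3
0.155 0.0604 [ 0.15 -0.43 -0.27] [-0.03  0.03  0.02] [0.5735 0.206  0.1552] 23.55
0.162 0.0607 [-0.06  0.3  -0.92] [ 0.   -0.   -0.03] [0.5738 0.2061 0.1627] 23.84
top 0.0605 [ 0.11 -0.08 -1.16] [-0.04  0.01 -0.06] [0.5731 0.2059 0.2336] 25.11
```

View pics/side5.png

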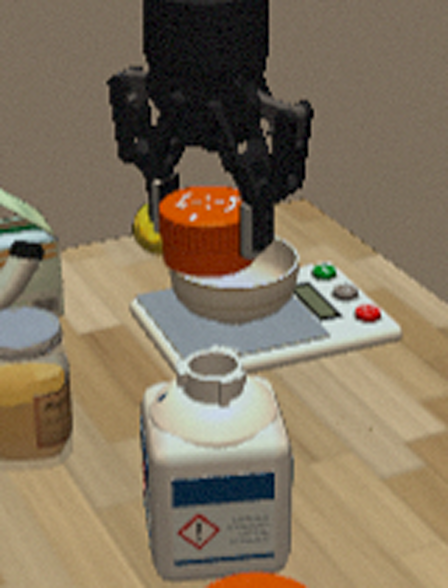

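The cap is free: in the crop it sits around (208,230), with the open neck at (212,365). I'll check that it's straight above and level using the depth data.

```bash
python3 - <<'E'
from h import *
c=dict(np.load("side5.npz")); W=cloud(c); hsv=cv2.cvtColor(c["frame"],cv2.COLOR_RGB2HSV)
org=((hsv[...,0]<14)|(hsv[...,0]>172))&(hsv[...,1]>150)
near=(np.abs(W[...,0]-.572)<.05)&(np.abs(W[...,1]-.206)<.06)
def rep(n,m):
    P=W[m]; print(n,m.sum(),P.min(0).round(4),P.max(0).round(4),((P.min(0)+P.max(0))/2).round(4)); return P
rep("cap",near&org&(W[...,2]>.2))
P=rep("captop",near&(org|(hsv[...,2]>150))&(W[...,2]>.262)&(W[...,2]<.275))
A=np.c_[P[:,:2],np.ones(len(P))]; print("tilt",np.linalg.lstsq(A,P[:,2],rcond=None)[0])
rep("neck",near&(W[...,2]>.138)&(W[...,2]<.153))
rep("mouthrim",near&(W[...,2]>.146)&(W[...,2]<.153))
c=dict(np.load("side0.npz")); W0=cloud(c)
for n,w in (("before",W0),("after",W)):
    m=(np.abs(w[...,0]-.572)<.07)&(np.abs(w[...,1]-.206)<.08)&(w[...,2]>.02)&(w[...,2]<.1); P=w[m]; print(n,np.percentile(P,[1,99],axis=0).round(4).tolist())
E
```

```text
cap 836 [0.5226 0.1698 0.2293] [0.6176 0.2614 0.5491] [0.5701 0.2156 0.3892]
captop 400 [0.5389 0.1817 0.262 ] [0.605  0.2408 0.2744] [0.5719 0.2113 0.2682]
tilt [-0.01757934 -0.0264051   0.28178983]
neck 288 [0.5505 0.1835 0.1381] [0.597  0.2344 0.1508] [0.5737 0.209  0.1444]
mouthrim 143 [0.5507 0.1835 0.146 ] [0.597  0.2332 0.1508] [0.5739 0.2084 0.1484]
before [[0.5197, 0.2071, 0.0211], [0.6228, 0.2632, 0.0994]]
after [[0.5197, 0.2061, 0.0209], [0.623, 0.2631, 0.0992]]
```

```bash
python3 - <<'E'
from plant import *
print(readout.read_grip_width(),abs(readout.read_dq()).max(),readout.read_time_s()); job.close_job()
E
```

```text
0.060511422509965614 0.002493239285790137 25.2083
the job is handed in; nothing more can be done
```

The job is done and handed in at about 25 s of the 53 s allowed. The gripper is holding the cap still, about 8 cm above the open jug.

- **Keys:** I pressed red and then green, one at a time. Each bottomed out at 22.4 mm above the worktop with 13–16 N, and I backed the gripper off after each one. The grey key was not touched.
- **Cap:** I gripped it centred to about 1 mm, pressed it down about 6.5 mm (11 N) and turned it 60° anticlockwise. It then lifted off with no pull on the jug.
- **Last checks:** The depth data puts the cap within about 2–3 mm of straight above the mouth, with its underside near 0.229 m against the mouth at 0.149 m. The fitted tilt was about 1.8°, which is close to the camera noise. The jug had moved no more than about 1 mm and the bowl was still on the scale.
- **Disagreements and gaps:** The two cameras differed by 6–8 mm in y. I settled it with the known gripper position and by feeling for contact as the jaws closed on the cap. I did not measure the honey jar and lemon again at the end, but no stray contact forces showed up.

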